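# Clamp the beacon base and hold its lens half-way to the lock

## Robot

A 6-joint arm with a two-finger parallel gripper is mounted at the origin on the work surface. World frame = base frame: x ahead of the robot, y to its left, z up, the work surface at z = 0. Lengths are in m, angles in rad, forces in N, time in s.
With the tool pointing down it reaches from about 0.325 to 0.9 m from the base axis. Payload 3.5 kg.
Tool frame: the origin (TCP) lies at the very end of the fingers, on their centre line; the grasp point (between the pads) lies 19 mm behind it; z points along the fingers, y is the direction in which the jaws open and shut (so a half turn about z gives the same grasp; the last joint's range is limited). The gripper opens to 85 mm and grips with 20 to 120 N. Pads are 22 mm wide; open, the fingers measure 114 mm over their backs; the gripper's body (76 mm by 85 mm) begins 54 mm behind the grasp point. The pads swing forward as they close: fully open they stand 13 mm farther back than shut.
Start: joints at [-1.27, 0.276, -0.026, 1.268, 0, 1.467], TCP at [0.246, -0.575, 0.231] pointing down, gripper open.
Joint ranges: [-3.12, 3.12], [-0.85, 1.88], [-1.08, 1.24], [-1.95, 2.15], [-1.57, 1.53], [-3.14, 3.14]. Speed limits (rad/s): [2.57, 2.57, 3.14, 3.14, 3.14, 3.14].

## Interface

Orientations are given as a unit quaternion [w, x, y, z].
In Python, from station import arm gives the robot as it stands.
- The arm moves only by the shell command python3 -m inch 'ROWS' [FORCE]. ROWS is JSON, a list of rows, each a list of 3 entries, a list of its own where there are three numbers: the gripper's target within -1 to 1 (fully open at 1, half-way at 0, shut at -1), then the shift along the world's x, y, z in units of 50 cm (1.0 is 50 cm), then the turn about the world's z in units of 90 degrees (1.0 is 90 degrees). In form: [[claw, [x, y, z], roll], ...]. A call has 1 to 20 rows; each row shifts and turns the commanded pose from where the row before left it; what a row does not reach is not made up. A row lasts 1/12 s, in which the tool goes at most 41.7 mm and 7.16 degrees, less where a joint would pass 70% of its speed; a pose out of reach is approached as far as the arm can. A call with a number of a shift or a turn outside -1 to 1 is refused whole. A call with a gripper value outside its range is refused whole. The fingers move at their own pace and stop on an object; FORCE is the grip in N (left out, the last holds). Time passes only in rows, so rows that do not move let the fingers close. It gives the time, the measured TCP pose, the force and the opening at its end, in the units of the state.
- arm.read_state(): the state, without advancing time (a new reading comes with each control period).
- arm.camera(name): name is "scene" or "top"; returns a dict with "img" (384x512x3 uint8, blue, green, red), "z_map" (384x512 float32, m along the optical axis (not along the pixel's ray), 0 where there is no reading), "vertical_fov" (degrees; the focal length in pixels is half the picture's height over the tangent of half this angle, whatever the lens; pixels are square), "cx", "cy" (the principal point, pixels), "T" (4x4, takes a point from camera to world coordinates). Camera axes: x right, y down, z forward; pixel columns grow to the right and rows downward; lengths in m; the calibration is good to about 2 mm. A picture is of the moment at which its call begins.
- arm.job_done(): hands the job in, once; it reports no verdict.
The state is a dict: "t": time; "qpos": joint angles; "joint_velocities": joint speeds; "effort": joint torques, N m; "position": TCP position; "ee_rot": TCP orientation; "contact_force": force on the tool from outside, world axes, zero at the start; "ft_torque": the same for the moment, N m; "grip_width": finger opening in m.
Only numpy, scipy, OpenCV 4.12 (cv2) and the standard library are available. Lean on these libraries where they do the work, as an engineer would, in place of code of your own. Each camera call takes 0.05 s, during which the arm holds its last target. There are 200 camera calls.

## Task

Crank the small bench vise shut on the grey base of the warning beacon so that it is held firmly, then put the amber lens cap fully down into the base's bayonet socket and turn it clockwise to the white half-way marks, short of the click. Keep hold of the cap there and finish while still holding it (a colleague will check the seal before it is locked), and leave the tape roll, the scanner and the carton alone.

Things in the scene. Friction and masses are not known exactly. Their poses are not given: they have to be found in the camera images.
- vise: Blue bench vise fixed to the table. Origin on the table, midway between the open jaws; z up; y along the screw, from the crank (-y) to the fixed jaw (+y). Bed 100 mm (x) by 190 mm (y -120 to +70), 30 mm high; jaws 90 mm wide, tops 73 mm above the table, fixed jaw face at y = +31 mm. Screw block at y -119 to -97 mm, 50 mm wide, 92 mm high.
- vise_jaw: Sliding jaw of the vise, 86 mm wide, steel-faced. Axes as the vise, and its origin is on the vise's origin when fully open; it slides along +y towards the fixed jaw, 3 mm per radian of crank. Its clamping face is at y = -31 mm in its own frame.
- vise_crank (a joint): Crank angle, rad, 0 open, stop at 3.0. Closes clockwise seen from the crank end: handle from the vise's -x side over the top to +x; at angle q it is q - 1.396 rad past the top. Starts at 0 to 0.7. Jaws meet the base at about 2.0, then it stiffens; 2.4 to 2.8 is firm. 2 to 3 N at the handle turns it free, 4 to 8 N clamps. It stays as left, clamped too.
- crank_axis (a point): Point on the crank's axis, 70 mm above the table, at vise y = -184 mm, in the upright plane in which the middle of the handle goes round. Axes as the vise; the crank turns about y.
- knob_mid (a point): Middle of the red crank handle: a free-spinning round sleeve 18 mm in diameter, 42 mm long, parallel to the screw, 50 mm from the crank's axis. Can be pinched from above across the sleeve; nothing stands beside or under it. The crank arm begins 22 mm from here towards the vise. This point's axes spin with the sleeve: use its position only.
- lamp: Round beacon base, loose on the vise bed between the jaws. Origin at the centre of its underside, 30 mm above the table; z up. Grey foot 56 mm in diameter, 48 mm tall, for the jaws; black collar on it 74 mm in diameter, up to 70 mm. x points along the two entry notches (green marks, at +x and -x). From above, white half-way marks are 45 degrees, red lock marks 88 degrees clockwise of green.
- socket (a point): Centre of the socket's mouth, on the collar's flat top, 70 mm above the base's underside. Axes as the base. Lip: bore 47 mm, 5 mm thick, two notches 13 mm wide; below it room for lugs out to 28 mm radius; 20 mm deep. From the notches only clockwise turning is free; a sprung click pin is met at about 57 degrees, the final stop at about 88.
- cap: Amber lens cap, about 120 g, upright. Origin at the centre of its underside. Plug 43 mm wide, 17 mm tall, foot tapered; two lugs 8 mm wide, 5 to 10 mm up, to 26.5 mm radius at +x and -x. Flange 59 mm wide, its underside 17 mm up, rests on the collar top when home. Lens to 32 mm. Finger bar 46 mm (x) by 14 mm (y) to 56 mm up, white line along x; grip it across y. Same both ways round.
- tape: Bystander: yellow tape roll lying flat, 90 mm in diameter, 48 mm tall, origin at the centre of its underside. It and the cap may stand in each other's place.
- scanner: Bystander: yellow and black hand scanner lying on its side, about 105 by 95 mm, 34 mm tall, origin under the middle of its yellow head.
- carton: Bystander: small cardboard carton 150 by 100 by 70 mm, origin at the centre of its underside.

How it is judged:
By the outcome, as a careful person would: the job done as asked, in the order asked, and still so for the second after the job is handed in, while the arm keeps its last pose, push and grip.
It also fails if it takes over 61 s, if anything falls off the work surface, if the arm or the gripper's body presses on something with over 40 N, if the wrist force passes 120 N, or if a joint passes its speed limit or range.

## Working session

There is one attempt and no reset: what is moved stays moved. The work goes in short steps, Python scripts to look and compute and a shell command to move; the robot and the scene stay as the last step left them, time stands still between calls to the robot, and variables do not carry over. Pictures are saved under pics/ and viewed, about 8 in all and at most 12, crops included, and the job is handed in when it is done.

```bash
ls; mkdir -p pics; cat > h.py <<'E'
import numpy as np, cv2
from station import arm
def cam(n):
    c=arm.camera(n); h=c["img"].shape[0]; c["f"]=h/2/np.tan(np.radians(c["vertical_fov"])/2); return c
def pt(c,u,v,z=None):
    """pixel->world; by depth, or on plane world z"""
    T=np.array(c["T"]); r=np.array([(u-c["cx"])/c["f"],(v-c["cy"])/c["f"],1])
    if z is None: return (T@np.r_[r*c["z_map"][int(round(v)),int(round(u))],1])[:3]
    d=T[:3,:3]@r; return T[:3,3]+d*(z-T[2,3])/d[2]
def px(c,p):
    q=np.linalg.inv(np.array(c["T"]))@np.r_[p,1]; return q[:2]/q[2]*c["f"]+[c["cx"],c["cy"]]
def cloud(c):
    T=np.array(c["T"]); z=c["z_map"]; v,u=np.mgrid[:z.shape[0],:z.shape[1]]
    P=np.stack([(u-c["cx"])/c["f"]*z,(v-c["cy"])/c["f"]*z,z],-1); return P@T[:3,:3].T+T[:3,3]
E
python3 - <<'E'
from h import *
import pickle
for n in("scene","top"):
    c=cam(n); pickle.dump(c,open(n+".pkl","wb")); cv2.imwrite(f"pics/{n}0.png",cv2.resize(c["img"],(800,600),interpolation=cv2.INTER_CUBIC)); print(n,c["f"],c["cx"],c["cy"],np.array(c["T"]).round(3).tolist())
print(arm.read_state())
E
```

```text
pics
scene 472.2449897727218 256.5370832596046 188.26114379852214 [[0.089, 0.654, -0.751, 1.428], [0.996, -0.068, 0.058, -0.074], [-0.013, -0.753, -0.657, 0.83], [0.0, 0.0, 0.0, 1.0]]
top 457.4847308696416 246.1423903261918 184.78616244032122 [[0.009, -0.988, 0.156, 0.396], [-0.999, -0.015, -0.034, 0.015], [0.036, -0.156, -0.987, 1.154], [0.0, 0.0, 0.0, 1.0]]
{'t': 0.1, 'qpos': array([-1.27041481e+00,  2.77094655e-01, -2.77744849e-02,  1.26799043e+00,
        1.78644255e-05,  1.46741885e+00]), 'joint_velocities': array([-0.00135974, -0.00080737,  0.00313875,  0.00155339, -0.00102062,
       -0.00040251]), 'effort': array([ 3.76306116e-04, -4.46708572e+01,  2.96128714e+01,  8.47495015e-03,
       -3.72452303e-05,  1.10624789e-06]), 'position': array([ 0.24534408, -0.57405228,  0.23023361]), 'ee_rot': array([-1.02750022e-03,  9.79690929e-01,  2.00510898e-01, -9.25637452e-05]), 'contact_force': array([-0.21053565,  0.47611617, -0.47650807]), 'ft_torque': array([ 0.0357563 , -0.04676301, -0.03026893]), 'grip_width': 0.08538634717408612}
```

View pics/scene0.png

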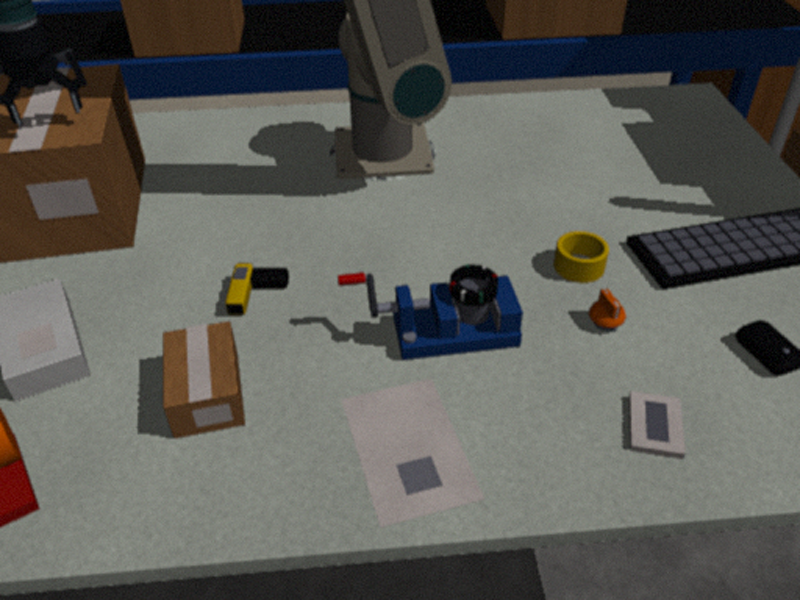

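View pics/top0.png

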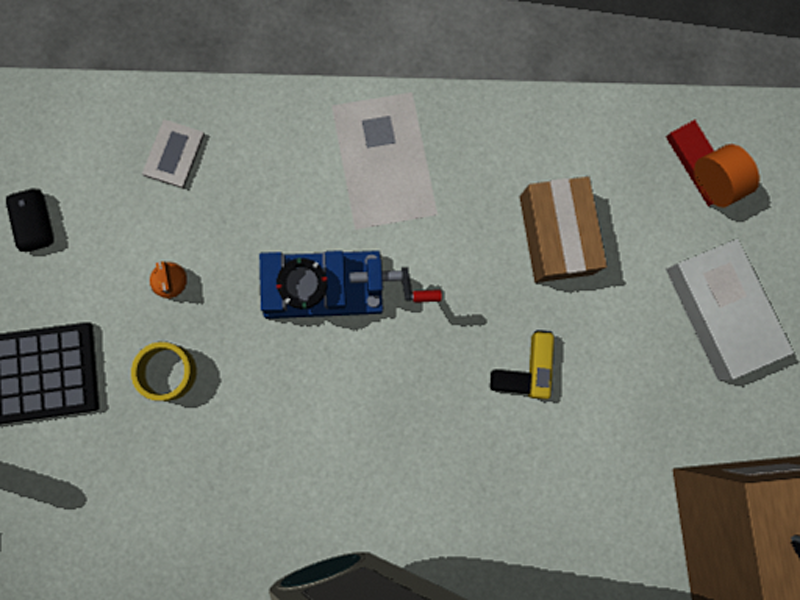

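Both views agree. In the top view (800 px wide) the vise spans (260–382, 250–318), the collar centre is near (302,284), the red handle near (427,296), and the cap near (168,280). The tape, scanner and carton are clear of these. Next I'll measure positions and look at an enlarged crop.

```bash
python3 - <<'E'
from h import *
import pickle
c=pickle.load(open("top.pkl","rb")); s=pickle.load(open("scene.pkl","rb"))
def crop(c,u,v,w,h): return cv2.resize(c["img"][v:v+h,u:u+w],None,fx=8,fy=8,interpolation=cv2.INTER_CUBIC)
a=crop(c,165,155,48,56); b=crop(c,85,155,48,56)
cv2.imwrite("pics/crop1.png",np.hstack([b,a]))
for n,k in(("top",c),("scene",s)):
    P=cloud(k); im=k["img"].astype(int); B,G,R=im[...,0],im[...,1],im[...,2]
    reg=(P[...,0]>.3)&(P[...,0]<.8)&(P[...,1]>-.35)&(P[...,1]<.4)
    m={"red":(R>120)&(G<50)&(B<50)&(P[...,2]>.06),"amber":(R>110)&(G>30)&(G<100)&(B<60)&(P[...,2]<.08)&(P[...,1]>.15),"blue":(B>R+30)&(P[...,2]>.015),"fixedjawtop":(B>R+30)&(abs(P[...,2]-.073)<.005),"collar":abs(P[...,2]-.1)<.006,"blocktop":abs(P[...,2]-.09)<.004,"yel":(R>100)&(G>80)&(B<60)&(P[...,1]>.1)}
    for a,q in m.items():
        q=P[q&reg]
        if len(q)>3: print(n,a,len(q),q.mean(0).round(4),"lo",np.percentile(q,2,axis=0).round(4),"hi",np.percentile(q,98,axis=0).round(4))
q=(cloud(c)[...,2]>.012)
m=np.zeros(q.shape,np.uint8); m[150:210,160:250]=q[150:210,160:250]
E
```

```text
top red 71 [ 0.5538 -0.076   0.1082] lo [ 0.5493 -0.102   0.1005] hi [0.5716 0.0692 0.1125]
top amber 169 [0.5738 0.329  0.0399] lo [0.4108 0.2926 0.0234] hi [0.6082 0.3482 0.0573]
top blue 1887 [0.5785 0.0698 0.0566] lo [ 0.5312 -0.0139  0.0248] hi [0.6305 0.1662 0.0928]
top fixedjawtop 776 [0.58   0.1055 0.0713] lo [0.5368 0.0412 0.0683] hi [0.6219 0.1675 0.0757]
top collar 555 [0.5689 0.0774 0.099 ] lo [ 0.5367 -0.0952  0.0946] hi [0.6053 0.1375 0.1055]
top blocktop 232 [0.5824 0.0044 0.0903] lo [ 0.5356 -0.059   0.0865] hi [0.6107 0.1192 0.0937]
top yel 419 [0.4645 0.3208 0.044 ] lo [0.3973 0.2772 0.0211] hi [0.5932 0.3599 0.0546]
scene red 59 [ 0.5557 -0.0809  0.1096] lo [ 0.5505 -0.1001  0.1063] hi [ 0.5604 -0.0626  0.1132]
scene amber 195 [0.5427 0.3282 0.0351] lo [0.405  0.2913 0.0066] hi [0.6131 0.3541 0.0577]
scene blue 1922 [0.6084 0.0769 0.0491] lo [ 0.5493 -0.0117  0.0168] hi [0.6354 0.1687 0.0923]
scene fixedjawtop 550 [0.5899 0.1049 0.0722] lo [ 0.5409 -0.0049  0.0686] hi [0.6252 0.1696 0.0759]
scene collar 471 [0.5713 0.0688 0.0995] lo [ 0.5372 -0.0927  0.0945] hi [0.6085 0.1389 0.1053]
scene blocktop 268 [0.5864 0.0348 0.0905] lo [ 0.5419 -0.057   0.0864] hi [0.613  0.1298 0.0938]
scene yel 329 [0.4478 0.3234 0.0374] lo [0.3965 0.2792 0.0018] hi [0.5658 0.3607 0.0515]
```

View pics/crop1.png

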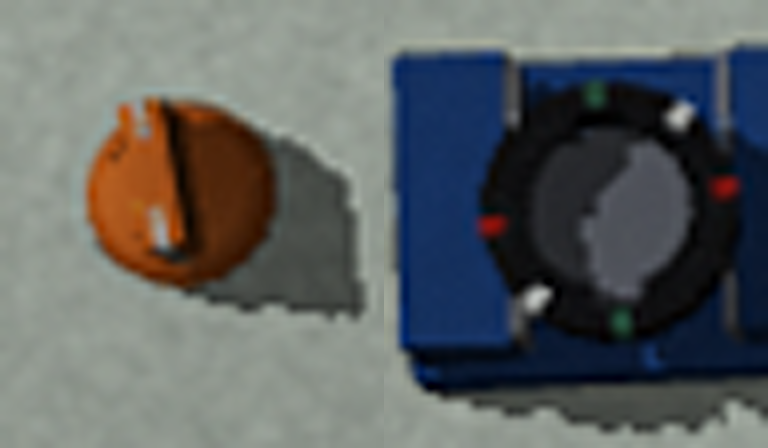

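Crop: green marks are at crop (597,95) and (622,322), white at (681,113) and (537,298), and red at (725,187) and (492,226). The cap's bar runs roughly from (140,110) to (168,250), leaning with perspective.

```bash
python3 - <<'E'
from h import *
import pickle
c=pickle.load(open("top.pkl","rb")); s=pickle.load(open("scene.pkl","rb"))
P8=lambda x,y,off:(off+(x+.5)/8-.5,155+(y+.5)/8-.5)
M={n:[pt(c,*P8(x-384,y,165),z=.1) for x,y in v] for n,v in dict(green=[(597,95),(622,322)],white=[(681,113),(537,298)],red=[(725,187),(492,226)]).items()}
for n,(a,b) in M.items(): d=a-b; print(n,"mid",((a+b)/2).round(4),"r",np.linalg.norm(d)/2,"ang",np.degrees(np.arctan2(d[1],d[0])))
for n,k in(("top",c),("scene",s)):
    P=cloud(k); im=k["img"].astype(int); B,R=im[...,0],im[...,2]
    def rect(m): return [np.round(x,4) for x in cv2.minAreaRect(P[m][:,:2].astype(np.float32))]
    near=(abs(P[...,0]-.58)<.08)
    print(n,"fixedjaw",rect(near&(B>R+25)&(abs(P[...,2]-.073)<.004)&(P[...,1]>.135)))
    print(n,"jaw all",rect(near&(B>R+25)&(abs(P[...,2]-.073)<.004)&(P[...,1]>.03)&(P[...,1]<.18)))
    print(n,"block",rect(near&(B>R+20)&(abs(P[...,2]-.092)<.004)&(P[...,1]<.01)))
    print(n,"collar",rect(near&(abs(P[...,2]-.1)<.004)&(P[...,1]>.04)))
    r=near&(R>110)&(im[...,1]<50)&(P[...,2]>.095)&(P[...,1]<-.04); print(n,"handle",rect(r),P[r].max(0),P[r].min(0))
    cp=(abs(P[...,0]-.585)<.06)&(abs(P[...,1]-.325)<.06)
    for lo,hi in((.05,.06),(.052,.058),(.012,.035),(.015,.023)):
        m=cp&(P[...,2]>lo)&(P[...,2]<hi); print(n,"cap",lo,hi,m.sum(),rect(m) if m.sum()>3 else"")
E
```

```text
green mid [0.5702 0.1031 0.1   ] r 0.03370264417072024 ang 7.743198450442837
white mid [0.5711 0.1031 0.1   ] r 0.034142491050766326 ang -36.09383814910362
red mid [0.5707 0.1033 0.1   ] r 0.03417706732296437 ang -79.43583570201602
top fixedjaw [array([0.5776, 0.1528]), array([0.0894, 0.0318]), np.float64(3.4313)]
top jaw all [array([0.5811, 0.1048]), array([0.0893, 0.1277]), np.float64(4.0822)]
top block [array([ 0.5869, -0.006 ]), array([0.0485, 0.02  ]), np.float64(4.5092)]
top collar [array([0.5713, 0.1027]), array([0.073 , 0.0739]), np.float64(30.0022)]
top handle [array([ 0.5548, -0.0843]), array([0.0123, 0.0396]), np.float64(3.8283)] [ 0.55983652 -0.06462087  0.11422288] [ 0.54733671 -0.1041504   0.10180214]
top cap 0.05 0.06 110 [array([0.5856, 0.3213]), array([0.0469, 0.0143]), np.float64(14.5147)]
top cap 0.052 0.058 88 [array([0.5852, 0.3208]), array([0.0456, 0.014 ]), np.float64(12.3268)]
top cap 0.012 0.035 301 [array([0.5846, 0.32  ]), array([0.0561, 0.0554]), np.float64(45.6868)]
top cap 0.015 0.023 43 [array([0.5836, 0.3192]), array([0.0536, 0.0553]), np.float64(45.43
[... 194 characters left out ...]
([ 0.5885, -0.0042]), array([0.0523, 0.0216]), np.float64(1.7782)]
scene collar [array([0.5715, 0.1048]), array([0.074 , 0.0739]), np.float64(64.2451)]
scene handle [array([ 0.5526, -0.0815]), array([0.0154, 0.0386]), np.float64(2.9548)] [ 0.56104937 -0.06206428  0.11503459] [ 0.54466092 -0.10041261  0.10439079]
scene cap 0.05 0.06 94 [array([0.5871, 0.3241]), array([0.0486, 0.0172]), np.float64(12.1115)]
scene cap 0.052 0.058 78 [array([0.5871, 0.3241]), array([0.0486, 0.0172]), np.float64(12.1115)]
scene cap 0.012 0.035 238 [array([0.5927, 0.3199]), array([0.0577, 0.0447]), np.float64(64.1817)]
scene cap 0.015 0.023 50 [array([0.5986, 0.3189]), array([0.0573, 0.0314]), np.float64(68.9459)]
```

```bash
python3 -m inch '[[1,[0.0386,0.0609,0],0.049],[1,[0.0386,0.0609,0],0.049],[1,[0.0386,0.0609,0],0.049],[1,[0.0386,0.0609,0],0.049],[1,[0.0386,0.0609,0],0.049],[1,[0.0386,0.0609,0],0.049],[1,[0.0386,0.0609,0],0.049],[1,[0.0386,0.0609,0],0.049],[1,[0.0386,0.0609,0],0.049],[1,[0.0386,0.0609,0],0.049],[1,[0.0386,0.0609,0],0.049],[1,[0.0386,0.0609,0],0.049],[1,[0.0386,0.0609,0],0.049],[1,[0.0386,0.0609,0],0.049],[1,[0.0386,0.0609,0],0.049],[1,[0.0386,0.0609,0],0.049],[1,[0,0,0],0],[1,[0,0,0],0],[1,[0,0,0],0]]' 30; python3 -c "
from h import *
print(arm.read_state()['qpos'])
c=cam('scene');u,v=px(c,[.5545,-.083,.104]).astype(int);print(u,v)
cv2.imwrite('pics/s1.png',cv2.resize(c['img'][v-80:v+40,u-60:u+100],None,fx=5,fy=5,interpolation=cv2.INTER_CUBIC))"
```

```text
t: 1.68
position: [0.5538, -0.0875, 0.2308]
ee_rot: [-0.0, 0.684, 0.73, -0.001]
contact_force: [0.1, -0.1, 0.4]
grip_width: 0.0855
[-2.71680396e-01  1.64155550e-01 -1.68363202e-01  1.23960529e+00
 -4.95254301e-04  1.23462361e+00]
224 178
```

View pics/s1.png

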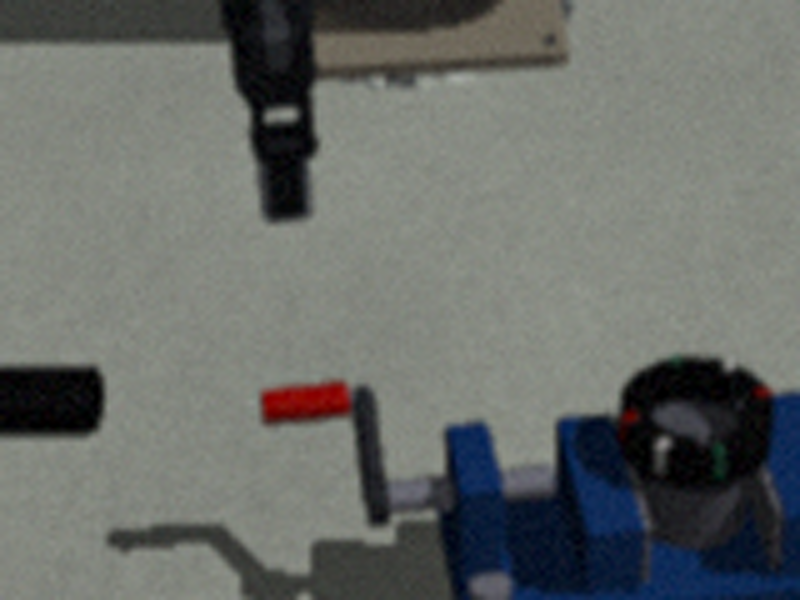

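The crop shows the gripper above the red sleeve (305,403), slightly towards its outer end as intended. Descend and pinch.

```bash
python3 -m inch '[[1,[0,0,-0.05],0],[1,[0,0,-0.05],0],[1,[0,0,-0.05],0],[1,[0,0,-0.05],0],[1,[0,0,-0.05],0],[1,[0,0,-0.04],0],[1,[0,0,0],0],[-1,[0,0,0],0],[-1,[0,0,0],0],[-1,[0,0,0],0],[-1,[0,0,0],0],[-1,[0,0,0],0],[-1,[0,0,0],0],[-1,[0,0,0],0],[-1,[0,0,0],0],[-1,[0,0,0],0],[-1,[0,0,0],0]]' 40
```

```text
t: 3.15
position: [0.5542, -0.088, 0.0869]
ee_rot: [0.0, 0.684, 0.729, -0.001]
contact_force: [-3.8, -2.2, 5.7]
grip_width: 0.0164
```

```bash
python3 -c "
from h import *
for n in('scene','top'):
    c=cam(n);P=cloud(c);im=c['img'].astype(int)
    r=(abs(P[...,0]-.58)<.08)&(im[...,2]>90)&(im[...,1]<50)&(im[...,0]<60)&(P[...,2]>.06)&(P[...,1]<-.04)&(P[...,1]>-.13)
    print(n,r.sum(),P[r].mean(0),P[r].max(0),P[r].min(0))
    if n=='scene':
        u,v=px(c,[.5545,-.083,.104]).astype(int)
        cv2.imwrite('pics/s2.png',cv2.resize(c['img'][v-50:v+40,u-50:u+70],None,fx=6,fy=6,interpolation=cv2.INTER_CUBIC))"
```

```text
scene 23 [ 0.55714922 -0.06703011  0.10793155] [ 0.56425362 -0.0619126   0.11226213] [ 0.55065091 -0.07432754  0.10233794]<string>:6: RuntimeWarning: Mean of empty slice.
  ret = um.true_divide(
Traceback (most recent call last):
ValueError: zero-size array to reduction operation maximum which has no identity
```

View pics/s2.png

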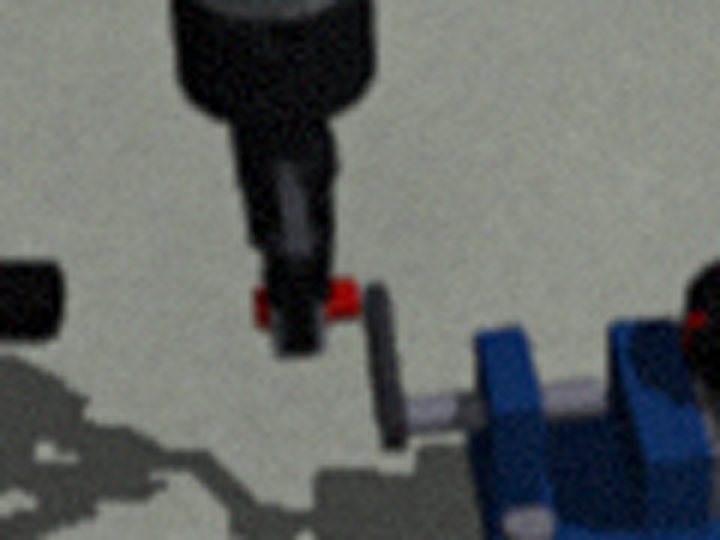

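The sleeve sits between the pads at about mid-pad. Now I'll work out the arc steps.

```bash
python3 -c "
import numpy as np
th=np.r_[np.linspace(-.855,.745,17),np.linspace(.845,1.245,5)]
x=.05*np.sin(th);z=.05*np.cos(th)
for a,dx,dz in zip(th[1:],np.diff(x)*2,np.diff(z)*2): print('%.2f [-1,[%.4f,%.4f,%.4f],0]'%(a+1.396,dx*.998,dx*.063,dz))"
```

```text
0.64 [-1,[0.0069,0.0004,0.0072],0]
0.74 [-1,[0.0076,0.0005,0.0065],0]
0.84 [-1,[0.0082,0.0005,0.0057],0]
0.94 [-1,[0.0087,0.0006,0.0048],0]
1.04 [-1,[0.0092,0.0006,0.0039],0]
1.14 [-1,[0.0095,0.0006,0.0030],0]
1.24 [-1,[0.0098,0.0006,0.0020],0]
1.34 [-1,[0.0099,0.0006,0.0010],0]
1.44 [-1,[0.0100,0.0006,0.0000],0]
1.54 [-1,[0.0099,0.0006,-0.0009],0]
1.64 [-1,[0.0098,0.0006,-0.0019],0]
1.74 [-1,[0.0095,0.0006,-0.0029],0]
1.84 [-1,[0.0092,0.0006,-0.0038],0]
1.94 [-1,[0.0088,0.0006,-0.0047],0]
2.04 [-1,[0.0083,0.0005,-0.0056],0]
2.14 [-1,[0.0077,0.0005,-0.0064],0]
2.24 [-1,[0.0070,0.0004,-0.0071],0]
2.34 [-1,[0.0062,0.0004,-0.0078],0]
2.44 [-1,[0.0054,0.0003,-0.0084],0]
2.54 [-1,[0.0046,0.0003,-0.0089],0]
2.64 [-1,[0.0037,0.0002,-0.0093],0]
```

```bash
python3 -m inch '[[-1,[0.0069,0.0004,0.0072],0],[-1,[0.0076,0.0005,0.0065],0],[-1,[0.0082,0.0005,0.0057],0],[-1,[0.0087,0.0006,0.0048],0],[-1,[0.0092,0.0006,0.0039],0],[-1,[0.0095,0.0006,0.0030],0],[-1,[0.0098,0.0006,0.0020],0],[-1,[0.0099,0.0006,0.0010],0],[-1,[0,0,0],0]]'; python3 -c "
from h import *
c=cam('scene');P=cloud(c);im=c['img'].astype(int)
r=(abs(P[...,0]-.58)<.08)&(im[...,2]>90)&(im[...,1]<50)&(im[...,0]<60)&(P[...,2]>.06)&(P[...,1]<-.04)&(P[...,1]>-.13)
print(r.sum(),P[r].mean(0),P[r].max(0),P[r].min(0))"
```

```text
t: 4.0
position: [0.5912, -0.0858, 0.1045]
ee_rot: [0.001, 0.684, 0.73, 0.001]
contact_force: [-0.0, -1.1, 5.1]
grip_width: 0.0167
26 [ 0.5954417  -0.06519441  0.12650329] [ 0.62888398 -0.06065358  0.15451684] [ 0.58594688 -0.07050004  0.12006677]
```

```bash
python3 -m inch '[[-1,[0.0100,0.0006,0],0],[-1,[0.0099,0.0006,-0.0009],0],[-1,[0.0098,0.0006,-0.0019],0],[-1,[0.0095,0.0006,-0.0029],0],[-1,[0.0092,0.0006,-0.0038],0],[-1,[0.0088,0.0006,-0.0047],0],[-1,[0.0083,0.0005,-0.0056],0],[-1,[0,0,0],0]]'
```

```text
t: 4.72
position: [0.6238, -0.0837, 0.0932]
ee_rot: [0.001, 0.684, 0.73, 0.001]
contact_force: [3.3, -3.8, 0.3]
grip_width: 0.0168
```

```bash
python3 -m inch '[[-1,[0.0077,0.0005,-0.0064],0],[-1,[0.0070,0.0004,-0.0071],0],[-1,[0.0062,0.0004,-0.0078],0],[-1,[0.0054,0.0003,-0.0084],0],[-1,[0.0046,0.0003,-0.0089],0],[-1,[0,0,0],0],[-1,[0,0,0],0],[-1,[0,0,0],0]]'; python3 -c "
from h import *
c=cam('scene');P=cloud(c);im=c['img'].astype(int)
r=(abs(P[...,0]-.6)<.08)&(im[...,2]>90)&(im[...,1]<50)&(im[...,0]<60)&(P[...,2]>.06)&(P[...,1]<-.04)&(P[...,1]>-.13)
print(r.sum(),P[r].mean(0),P[r].max(0),P[r].min(0))
u,v=px(c,[.58,.03,.1]).astype(int)
cv2.imwrite('pics/s3.png',cv2.resize(c['img'][v-60:v+50,u-85:u+65],None,fx=5,fy=5,interpolation=cv2.INTER_CUBIC))"
```

```text
t: 5.38
position: [0.6374, -0.0829, 0.0755]
ee_rot: [0.0, 0.684, 0.729, -0.0]
contact_force: [-4.2, -3.7, 12.2]
grip_width: 0.0167
24 [ 0.63930871 -0.06278838  0.09667952] [ 0.6441791  -0.05746711  0.10094235] [ 0.63064634 -0.09613126  0.09082766]
```

View pics/s3.png

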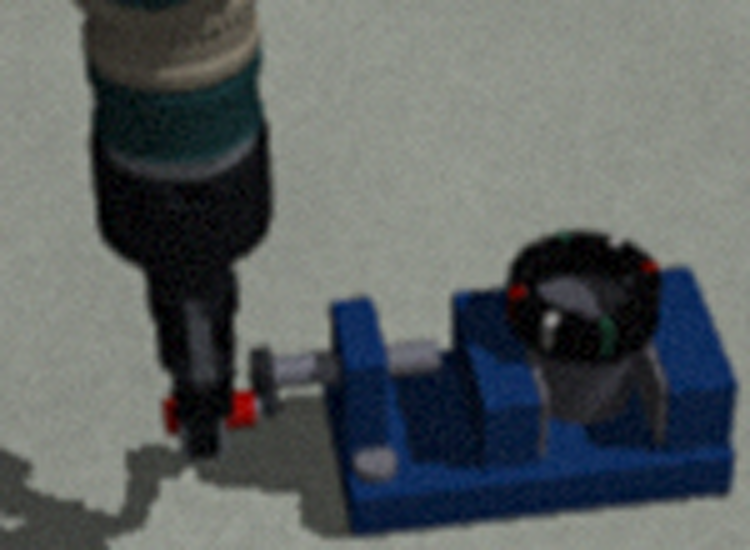

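The jaws now touch the foot on both sides (faces at (540,410) and (660,400)). Tool position and force put the crank at about 2.53. I'll nudge it to about 2.6, then release and rise.

```bash
python3 -m inch '[[-1,[0.0026,0.0002,-0.006],0],[-1,[0,0,0],0],[-1,[0,0,0],0]]'; python3 -m inch '[[0.3,[0,0,0],0],[0.3,[0,0,0],0],[0.3,[0,0,0],0],[0.3,[0,0,0],0],[0.3,[0,0,0],0],[0.3,[0,0,0],0],[0.3,[0,0,0.03],0],[1,[0,0,0.06],0],[1,[0,0,0.08],0],[1,[0,0,0.08],0],[1,[0,0,0.08],0],[1,[0,0,0],0]]'; python3 -c "
from h import *
print(arm.read_state()['contact_force'])
for n in('scene','top'):
    c=cam(n);P=cloud(c);im=c['img'].astype(int)
    r=(abs(P[...,0]-.6)<.08)&(im[...,2]>90)&(im[...,1]<50)&(im[...,0]<60)&(P[...,2]>.06)&(P[...,2]<.13)&(P[...,1]<-.04)&(P[...,1]>-.13)
    if r.any(): print(n,r.sum(),P[r].mean(0),P[r].max(0),P[r].min(0))
    r=(abs(P[...,2]-.1)<.004)&(abs(P[...,0]-.58)<.08)&(abs(P[...,1]-.1)<.07)
    if r.any():print(n,'collar',r.sum(),cv2.minAreaRect(P[r][:,:2].astype(np.float32)))"
```

```text
t: 5.68
position: [0.6386, -0.0828, 0.073]
ee_rot: [0.0, 0.684, 0.729, -0.001]
contact_force: [-4.1, -3.9, 12.7]
grip_width: 0.0168
t: 6.68
position: [0.6441, -0.0832, 0.2466]
ee_rot: [0.007, 0.684, 0.73, 0.004]
contact_force: [1.2, -0.5, 1.1]
grip_width: 0.0856
[ 1.20834473 -0.52873914  1.1121072 ]
scene 98 [ 0.62954484 -0.07740011  0.11216707] [ 0.63684329 -0.05666383  0.116484  ] [ 0.61973872 -0.09763612  0.10481585]
scene collar 341 ((0.571685254573822, 0.104906365275383), (0.07208532840013504, 0.07702232897281647), 78.98948669433594)
top collar 415 ((0.5709618330001831, 0.10374453663825989), (0.07385135442018509, 0.0723036676645279), 1.2576912641525269)
```

After release the handle stands higher (top at 0.116 against about 0.098). The rising fingers dragged it back to a crank angle of about 2.2. I'll re-grip, crank again, and this time open fully and check the width before rising.

```bash
python3 -m inch '[[1,[-0.0254,0,0],0],[1,[0,0,0],0],[1,[0,0,0],0],[1,[0,0,0],0]]'; python3 -c "
from h import *
c=cam('scene')
u,v=px(c,[.6,-.05,.1]).astype(int)
cv2.imwrite('pics/s4.png',cv2.resize(c['img'][v-60:v+40,u-60:u+70],None,fx=6,fy=6,interpolation=cv2.INTER_CUBIC)); print(u,v)
for n in('scene','top'):
    c=cam(n);P=cloud(c);im=c['img'].astype(int)
    r=(abs(P[...,0]-.6)<.08)&(im[...,2]>90)&(im[...,1]<50)&(im[...,0]<60)&(P[...,2]>.06)&(P[...,2]<.13)&(P[...,1]<-.04)&(P[...,1]>-.13)
    if r.any(): print(n,r.sum(),P[r].mean(0),P[r].max(0),P[r].min(0))"
```

```text
t: 7.12
position: [0.6256, -0.082, 0.2346]
ee_rot: [-0.001, 0.684, 0.73, -0.0]
contact_force: [0.6, -0.2, 0.1]
grip_width: 0.0847
239 191
scene 98 [ 0.63012076 -0.07760181  0.11232946] [ 0.63573378 -0.0566608   0.11738144] [ 0.62171682 -0.0976985   0.10718917]
```

View pics/s4.png

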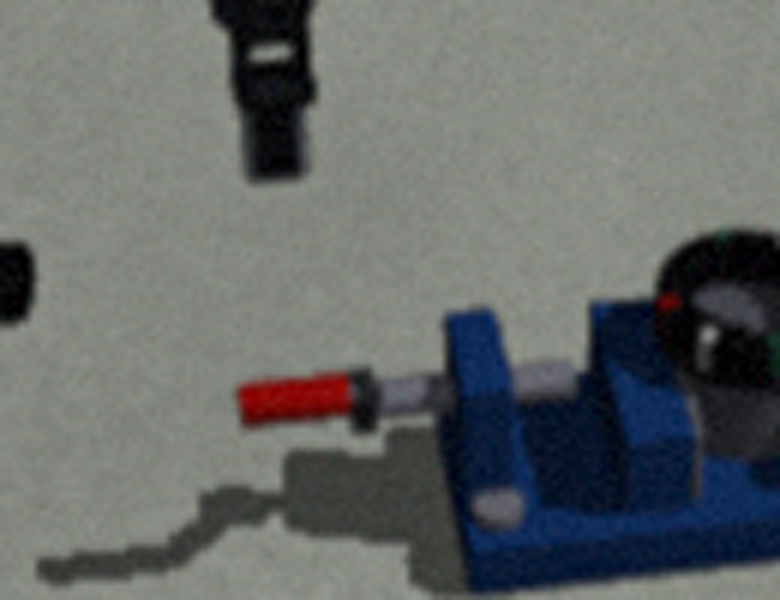

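```bash
python3 -m inch '[[1,[0,0,-0.06],0],[1,[0,0,-0.06],0],[1,[0,0,-0.06],0],[1,[0,0,-0.06],0],[1,[0,0,-0.04],0],[1,[0,0,-0.012],0],[1,[0,0,0],0],[-1,[0,0,0],0],[-1,[0,0,0],0],[-1,[0,0,0],0],[-1,[0,0,0],0],[-1,[0,0,0],0],[-1,[0,0,0],0],[-1,[0,0,0],0],[-1,[0,0,0],0],[-1,[0,0,0],0],[-1,[0,0,0],0]]' 40; python3 -c "
from h import *
c=cam('scene');P=cloud(c);im=c['img'].astype(int)
r=(abs(P[...,0]-.6)<.08)&(im[...,2]>90)&(im[...,1]<50)&(im[...,0]<60)&(P[...,2]>.06)&(P[...,2]<.13)&(P[...,1]<-.04)&(P[...,1]>-.13)
print(r.sum(),P[r].mean(0),P[r].max(0),P[r].min(0))"
```

```text
t: 8.68
position: [0.6268, -0.0824, 0.0912]
ee_rot: [0.001, 0.684, 0.73, 0.0]
contact_force: [-1.4, -0.3, 5.4]
grip_width: 0.0166
22 [ 0.62966381 -0.06201611  0.1105142 ] [ 0.63426818 -0.05660374  0.11527257] [ 0.62402498 -0.06835114  0.10543905]
```

```bash
python3 -m inch '[[-1,[0.0068,0.0004,-0.0073],0],[-1,[0.0061,0.0004,-0.008],0],[-1,[0.0052,0.0003,-0.0085],0],[-1,[0.0044,0.0003,-0.009],0],[-1,[0.0021,0.0001,-0.0056],0],[-1,[0,0,0],0],[-1,[0,0,0],0]]';  python3 -m inch '[[1,[0,0,0],0],[1,[0,0,0],0],[1,[0,0,0],0],[1,[0,0,0],0],[1,[0,0,0],0],[1,[0,0,0],0],[1,[0,0,0],0],[1,[0,0,0],0],[1,[0,0,0],0]]';python3 -c "
from h import *
c=cam('scene');P=cloud(c);im=c['img'].astype(int)
r=(abs(P[...,0]-.6)<.08)&(im[...,2]>90)&(im[...,1]<50)&(im[...,0]<60)&(P[...,2]>.06)&(P[...,2]<.13)&(P[...,1]<-.04)&(P[...,1]>-.13)
print(r.sum(),P[r].mean(0),P[r].max(0),P[r].min(0))
u,v=px(c,[.6,-.05,.1]).astype(int)
cv2.imwrite('pics/s5.png',cv2.resize(c['img'][v-60:v+40,u-60:u+70],None,fx=6,fy=6,interpolation=cv2.INTER_CUBIC))"
```

```text
t: 9.32
position: [0.6386, -0.0817, 0.0733]
ee_rot: [0.0, 0.684, 0.73, 0.0]
contact_force: [-4.4, 1.9, 13.2]
grip_width: 0.0168
t: 10.07
position: [0.6384, -0.0815, 0.0709]
ee_rot: [-0.0, 0.684, 0.73, 0.0]
contact_force: [0.2, -0.2, -0.2]
grip_width: 0.0854
6 [ 0.62902011 -0.05846475  0.11132069] [ 0.6321911  -0.05668586  0.1138603 ] [ 0.62320394 -0.05913591  0.10861631]
```

After opening, the handle is back at the same place (z of about 0.105), so it moves as the fingers let go. I'll raise a little, re-grip and crank again, then open in small steps and watch where the handle goes.

```bash
cat > red.py <<'E'
from h import *
c=cam('scene');P=cloud(c);im=c['img'].astype(int)
r=(abs(P[...,0]-.61)<.07)&(im[...,2]>80)&(im[...,1]<50)&(im[...,0]<60)&(P[...,2]>.06)&(P[...,2]<.14)&(P[...,1]<-.04)&(P[...,1]>-.13)
v,u=np.nonzero(r); print("red",r.sum(),P[r].mean(0).round(4),"zmax %.4f zmin %.4f"%(P[r][:,2].max(),P[r][:,2].min()),"v",v.min(),v.max())
E
python3 -m inch '[[1,[-0.0246,-0.0015,0.0384],0],[1,[0,0,0],0],[1,[0,0,0],0],[-1,[0,0,0],0],[-1,[0,0,0],0],[-1,[0,0,0],0],[-1,[0,0,0],0],[-1,[0,0,0],0],[-1,[0,0,0],0],[-1,[0,0,0],0],[-1,[0,0,0],0],[-1,[0,0,0],0]]' 30; python3 red.py
python3 -m inch '[[-1,[0.0068,0.0004,-0.0073],0],[-1,[0.0061,0.0004,-0.008],0],[-1,[0.0052,0.0003,-0.0085],0],[-1,[0.0044,0.0003,-0.009],0],[-1,[0.0021,0.0001,-0.0056],0],[-1,[0,0,0],0],[-1,[0,0,0],0]]'; python3 red.py
python3 -m inch '[[-0.58,[0,0,0],0],[-0.56,[0,0,0],0]]'; python3 red.py
python3 -m inch '[[-0.54,[0,0,0],0],[-0.52,[0,0,0],0]]'; python3 red.py
```

```text
t: 11.12
position: [0.626, -0.0822, 0.09]
ee_rot: [-0.0, 0.684, 0.73, -0.0]
contact_force: [0.1, 1.1, -0.3]
grip_width: 0.017
red 28 [ 0.6272 -0.0637  0.1108] zmax 0.1172 zmin 0.0827 v 193 199
t: 11.75
position: [0.6381, -0.0815, 0.0727]
ee_rot: [-0.0, 0.684, 0.73, -0.0]
contact_force: [-6.3, 0.5, 10.4]
grip_width: 0.0166
red 27 [ 0.6425 -0.0648  0.0967] zmax 0.1246 zmin 0.0861 v 202 208
t: 11.97
position: [0.6336, -0.0816, 0.0694]
ee_rot: [-0.003, 0.684, 0.729, -0.004]
contact_force: [-8.7, -2.5, -0.6]
grip_width: 0.0191
red 20 [ 0.6333 -0.063   0.1027] zmax 0.1072 zmin 0.0848 v 198 203
t: 12.18
position: [0.6337, -0.0816, 0.0688]
ee_rot: [-0.003, 0.684, 0.729, -0.004]
contact_force: [-7.4, -0.7, 0.8]
grip_width: 0.0207
red 22 [ 0.6335 -0.0645  0.1039] zmax 0.1087 zmin 0.0908 v 197 203
```

The handle springs back as the grip loosens, and pushes the fingers sideways as it goes. Possibly I released too soon after the motion. This time I'll crank again, hold still for about 1 s, then let go quickly.

```bash

python3 -m inch '[[1,[0,0,0],0],[1,[-0.0246,-0.0015,0.0384],0],[1,[0,0,0],0],[1,[0,0,0],0],[-1,[0,0,0],0],[-1,[0,0,0],0],[-1,[0,0,0],0],[-1,[0,0,0],0],[-1,[0,0,0],0],[-1,[0,0,0],0],[-1,[0,0,0],0],[-1,[0,0,0],0],[-1,[0,0,0],0]]' 30; python3 red.py
python3 -m inch '[[-1,[0.0068,0.0004,-0.0073],0],[-1,[0.0061,0.0004,-0.008],0]]'; python3 red.py
python3 -m inch '[[-1,[0.0052,0.0003,-0.0085],0],[-1,[0,0,0],0]]'; python3 red.py
python3 -m inch '[[-1,[0.0044,0.0003,-0.009],0],[-1,[0.0021,0.0001,-0.0056],0],[-1,[0,0,0],0],[-1,[0,0,0],0]]'; python3 red.py
python3 -m inch '[[-1,[0,0,0],0],[-1,[0,0,0],0],[-1,[0,0,0],0],[-1,[0,0,0],0],[-1,[0,0,0],0],[-1,[0,0,0],0],[-1,[0,0,0],0],[-1,[0,0,0],0],[-1,[0,0,0],0],[-1,[0,0,0],0]]'; python3 red.py
python3 -m inch '[[1,[0,0,0],0],[1,[0,0,0],0],[1,[0,0,0],0],[1,[0,0,0],0],[1,[0,0,0],0],[1,[0,0,0],0]]'; python3 red.py

```

```text
t: 13.32
position: [0.6259, -0.0822, 0.09]
ee_rot: [-0.0, 0.684, 0.73, -0.0]
contact_force: [0.2, 0.4, 0.0]
grip_width: 0.0169
red 27 [ 0.6291 -0.0641  0.1115] zmax 0.1188 zmin 0.1036 v 193 199
t: 13.53
position: [0.6319, -0.0818, 0.0833]
ee_rot: [-0.0, 0.684, 0.73, -0.001]
contact_force: [-4.4, 0.6, 8.1]
grip_width: 0.017
red 26 [ 0.6347 -0.0611  0.1049] zmax 0.1106 zmin 0.0989 v 197 203
t: 13.75
position: [0.6348, -0.0817, 0.079]
ee_rot: [-0.0, 0.684, 0.73, -0.0]
contact_force: [-4.0, 0.7, 6.4]
grip_width: 0.0169
red 24 [ 0.6371 -0.0612  0.1016] zmax 0.1054 zmin 0.0947 v 199 205
t: 14.13
position: [0.638, -0.0814, 0.0727]
ee_rot: [-0.0, 0.684, 0.73, -0.0]
contact_force: [-6.7, 1.5, 10.1]
grip_width: 0.0171
red 24 [ 0.6419 -0.0636  0.0967] zmax 0.1264 zmin 0.0883 v 202 208
t: 15.02
position: [0.638, -0.0815, 0.0728]
ee_rot: [-0.0, 0.684, 0.73, -0.0]
contact_force: [-5.1, 1.4, 12.0]
grip_width: 0.0171
red 21 [ 0.6416 -0.0604  0.097 ] zmax 0.1248 zmin 0.0912 v 202 207
t: 15.57
position: [0.6388, -0.0816, 0.0709]
ee_rot: [0.0, 0.684, 0.73, 0.0]
contact_force: [0.2, 0.1, 0.6]
grip_width: 0.0851
red 8 [ 0.6289 -0.0583  0.1094] zmax 0.1145 zmin 0.1041 v 194 199
```

It springs back even after a pause. To rule out the finger release as the cause, I'll push the sleeve down from above with shut fingers, then back off gently and see whether the handle follows.

```bash

python3 -m inch '[[1,[0,0,0.05],0],[1,[0,0,0.06],0],[1,[0,0,0.05],0],[-1,[-0.0226,0,0],0],[-1,[0,0,0],0],[-1,[0,0,0],0],[-1,[0,0,0],0],[-1,[0,0,0],0],[-1,[0,0,0],0],[-1,[0,0,0],0],[-1,[0,0,0],0],[-1,[0,0,-0.04],0],[-1,[0,0,-0.02],0],[-1,[0,0,0],0]]' 30; python3 red.py
python3 -m inch '[[-1,[0.0068,0.0004,-0.0073],0],[-1,[0.0061,0.0004,-0.008],0],[-1,[0,0,0],0]]'; python3 red.py
python3 -m inch '[[-1,[0.0052,0.0003,-0.0085],0],[-1,[0.0044,0.0003,-0.009],0],[-1,[0.0021,0.0001,-0.0056],0],[-1,[0,0,0],0],[-1,[0,0,0],0]]'; python3 red.py

```

```text
t: 16.78
position: [0.6246, -0.0809, 0.1178]
ee_rot: [-0.003, 0.684, 0.73, -0.002]
contact_force: [-0.1, 0.4, 0.2]
grip_width: -0.0001
red 93 [ 0.6307 -0.0752  0.1109] zmax 0.1209 zmin 0.1015 v 193 200
t: 17.08
position: [0.6355, -0.0813, 0.1142]
ee_rot: [0.001, 0.684, 0.73, 0.001]
contact_force: [-0.9, 0.2, 1.6]
grip_width: -0.0004
red 39 [ 0.6313 -0.0657  0.1111] zmax 0.1182 zmin 0.1048 v 194 200
t: 17.55
position: [0.6432, -0.081, 0.1039]
ee_rot: [0.003, 0.684, 0.73, 0.002]
contact_force: [6.1, 0.1, 2.4]
grip_width: -0.0001
red 21 [ 0.6257 -0.0611  0.1144] zmax 0.1195 zmin 0.1078 v 191 197
```

The tips slid off on the +x side, so that push didn't count. I'll repeat with the tips set slightly on the -x side of the sleeve.

```bash

python3 -m inch '[[-1,[0,0,0.05],0],[-1,[-0.036,0,0],0],[-1,[0,0,0],0],[-1,[0,0,-0.02],0],[-1,[0,0,0],0]]'; python3 red.py
python3 -m inch '[[-1,[0.003,0.0002,-0.007],0],[-1,[0.003,0.0002,-0.007],0],[-1,[0.003,0.0002,-0.007],0],[-1,[0,0,0],0]]'; python3 red.py
python3 -m inch '[[-1,[0.005,0.0002,-0.008],0],[-1,[0.005,0.0002,-0.008],0],[-1,[0,0,0],0]]'; python3 red.py

```

```text
t: 18.02
position: [0.6211, -0.0809, 0.1154]
ee_rot: [-0.0, 0.684, 0.729, -0.0]
contact_force: [-0.8, 0.1, 3.6]
grip_width: -0.0003
red 99 [ 0.6301 -0.0759  0.1119] zmax 0.1186 zmin 0.1047 v 193 200
t: 18.4
position: [0.628, -0.0806, 0.1073]
ee_rot: [0.001, 0.684, 0.73, 0.001]
contact_force: [0.7, 0.2, 7.8]
grip_width: 0.0003
red 98 [ 0.6367 -0.075   0.1036] zmax 0.1091 zmin 0.0858 v 197 205
t: 18.7
position: [0.6342, -0.0803, 0.1006]
ee_rot: [0.002, 0.684, 0.73, 0.002]
contact_force: [1.1, 1.4, 12.9]
grip_width: 0.0001
red 80 [ 0.641  -0.0737  0.0972] zmax 0.1034 zmin 0.0896 v 201 208
```

The push from above works: the handle is down at q of about 2.52 under 13 N. Now I'll back off in small steps.

```bash

python3 -m inch '[[-1,[0,0,0.006],0],[-1,[0,0,0],0]]'; python3 red.py
python3 -m inch '[[-1,[0,0,0.008],0],[-1,[0,0,0],0]]'; python3 red.py
python3 -m inch '[[-1,[0,0,0.04],0],[-1,[0,0,0.04],0],[-1,[0,0,0],0]]'; python3 red.py
```

```text
t: 18.92
position: [0.6331, -0.0803, 0.1032]
ee_rot: [0.001, 0.684, 0.73, 0.001]
contact_force: [-1.0, 0.0, 12.3]
grip_width: 0.0
red 81 [ 0.6401 -0.0736  0.1001] zmax 0.1059 zmin 0.0937 v 199 206
t: 19.13
position: [0.6323, -0.0804, 0.1066]
ee_rot: [0.001, 0.684, 0.73, 0.001]
contact_force: [0.9, 0.2, 9.5]
grip_width: 0.0002
red 76 [ 0.638  -0.0721  0.1026] zmax 0.1104 zmin 0.0954 v 198 205
t: 19.43
position: [0.633, -0.0806, 0.1479]
ee_rot: [0.002, 0.684, 0.73, 0.001]
contact_force: [0.6, -0.4, 0.4]
grip_width: 0.0001
red 108 [ 0.6302 -0.0774  0.1119] zmax 0.1187 zmin 0.1047 v 194 200
```

It follows the tool back like a spring with little hysteresis. I'll take a close look at the jaws and base for something wrong there.

```bash
python3 -c "
from h import *
c=cam('scene');u,v=px(c,[.59,.09,.08]).astype(int)
a=cv2.resize(c['img'][v-35:v+40,u-55:u+45],(800,600),interpolation=cv2.INTER_CUBIC)
cv2.imwrite('pics/v1.png',cv2.convertScaleAbs(a,alpha=1.5,beta=15))
P=cloud(c);B=c['img'].astype(int)
near=(abs(P[...,0]-.58)<.08)&(B[...,0]>B[...,2]+25)&(abs(P[...,2]-.073)<.004)
for lo,hi in((.03,.09),(.125,.18)):
    m=near&(P[...,1]>lo)&(P[...,1]<hi); print(cv2.minAreaRect(P[m][:,:2].astype(np.float32)), np.percentile(P[m][:,1],[2,98]))
m=(abs(P[...,2]-.1)<.004)&(abs(P[...,0]-.58)<.06)&(abs(P[...,1]-.1)<.05); print(P[m].mean(0),cv2.minAreaRect(P[m][:,:2].astype(np.float32)))
A=np.c_[P[m][:,:2],np.ones(m.sum())]; print('tilt',np.linalg.lstsq(A,P[m][:,2],rcond=None)[0])
"
```

```text
((0.5834413766860962, 0.06143219769001007), (0.0892004445195198, 0.028776703402400017), 4.347207546234131) [0.04758784 0.07571197]
((0.5787261724472046, 0.15435905754566193), (0.09058375656604767, 0.033470213413238525), 3.876617431640625) [0.14025859 0.17058542]
[0.57298285 0.10539506 0.09969038] ((0.5715247392654419, 0.10611756145954132), (0.07552623748779297, 0.07453519105911255), 18.340316772460938)
tilt [-0.00602437  0.00417221  0.10270251]
```

View pics/v1.png

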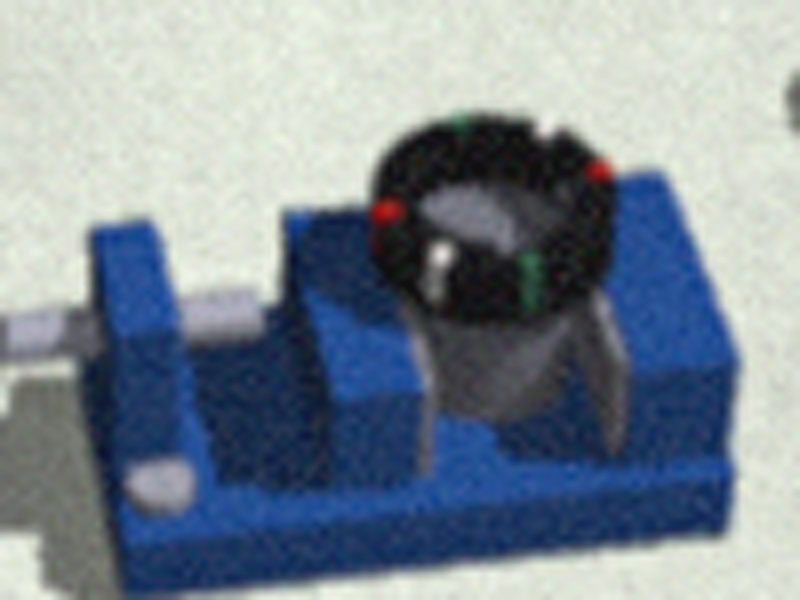

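The base stands upright between the steel jaw faces, with nothing fouling. Perhaps the holding range starts a little farther round than my estimate. I'll press from above to about 2.75 and watch what it returns to.

```bash

python3 -m inch '[[-1,[-0.022,0,-0.02],0],[-1,[0,0,-0.044],0],[-1,[0.003,0.0002,-0.007],0],[-1,[0.005,0.0002,-0.008],0],[-1,[0.006,0.0002,-0.008],0],[-1,[0.005,0.0002,-0.008],0],[-1,[0.004,0.0002,-0.008],0],[-1,[0.003,0.0002,-0.008],0],[-1,[0,0,0],0],[-1,[0,0,0],0]]'; python3 red.py
python3 -m inch '[[-1,[0.002,0.0002,-0.008],0],[-1,[0.002,0.0002,-0.006],0],[-1,[0,0,0],0],[-1,[0,0,0],0]]'; python3 red.py

```

```text
t: 20.37
position: [0.6246, -0.0796, 0.0873]
ee_rot: [-0.006, 0.684, 0.729, -0.006]
contact_force: [-14.5, -1.1, 10.7]
grip_width: -0.0001
red 109 [ 0.6423 -0.0763  0.092 ] zmax 0.0985 zmin 0.0824 v 203 211
t: 20.75
position: [0.626, -0.0795, 0.0813]
ee_rot: [-0.006, 0.684, 0.729, -0.007]
contact_force: [-17.5, -1.3, 16.7]
grip_width: 0.0003
red 109 [ 0.6442 -0.0758  0.0866] zmax 0.0917 zmin 0.0776 v 206 212
```

```bash

python3 -m inch '[[-1,[0,0,0],0],[-1,[0,0,0.02],0],[-1,[0,0,0.06],0],[-1,[0,0,0.06],0],[-1,[0,0,0],0]]'; python3 red.py; python3 -m inch '[[-1,[0,0,0],0],[-1,[0,0,0],0]]'; python3 red.py
```

```text
t: 21.22
position: [0.638, -0.0801, 0.1576]
ee_rot: [0.003, 0.684, 0.729, 0.002]
contact_force: [1.3, -0.6, 1.4]
grip_width: 0.0003
red 111 [ 0.6303 -0.0773  0.1116] zmax 0.1169 zmin 0.1024 v 194 200
t: 21.43
position: [0.6336, -0.079, 0.1507]
ee_rot: [-0.002, 0.684, 0.73, -0.001]
contact_force: [-0.3, 0.1, -0.4]
grip_width: -0.0001
red 109 [ 0.6303 -0.0777  0.1115] zmax 0.1157 zmin 0.1031 v 194 200
```

It was pushed to about 2.74 and still returned to exactly the same rest angle, about 2.15. I'll back the crank out to about 1.67 to unload everything, check whether it stays where I leave it there, then close again slowly.

```bash

python3 -m inch '[[1,[-0.0152,-0.004,0],0],[1,[0,0,0],0],[1,[0,0,0],0],[1,[0,0,-0.04],0],[1,[0,0,-0.05],0],[1,[0,0,-0.03],0],[1,[0,0,0],0],[-1,[0,0,0],0],[-1,[0,0,0],0],[-1,[0,0,0],0],[-1,[0,0,0],0],[-1,[0,0,0],0],[-1,[0,0,0],0],[-1,[0,0,0],0],[-1,[0,0,0],0]]' 30; python3 red.py
python3 -m inch '[[-1,[-0.0075,-0.0004,0.0066],0],[-1,[-0.0081,-0.0005,0.0058],0],[-1,[-0.0087,-0.0005,0.005],0],[-1,[-0.0091,-0.0005,0.004],0],[-1,[-0.0095,-0.0006,0.0032],0],[-1,[0,0,0],0],[-1,[0,0,0],0]]'; python3 red.py
python3 -m inch '[[1,[0,0,0],0],[1,[0,0,0],0],[1,[0,0,0],0],[1,[0,0,0],0],[1,[0,0,0],0]]'; python3 red.py
python3 -c "
from h import *
for n in('top','scene'):
    c=cam(n);P=cloud(c)
    m=(abs(P[...,2]-.1)<.004)&(abs(P[...,0]-.58)<.06)&(abs(P[...,1]-.1)<.05); print(n,cv2.minAreaRect(P[m][:,:2].astype(np.float32)))"

```

```text
t: 22.73
position: [0.6274, -0.0817, 0.0937]
ee_rot: [0.0, 0.684, 0.729, -0.0]
contact_force: [-1.7, 0.2, 5.0]
grip_width: 0.0169
red 33 [ 0.6295 -0.0644  0.1089] zmax 0.1146 zmin 0.0827 v 194 200
t: 23.37
position: [0.6059, -0.083, 0.1064]
ee_rot: [0.001, 0.684, 0.729, 0.0]
contact_force: [0.4, -0.9, 7.5]
grip_width: 0.0168
red 28 [ 0.6099 -0.0674  0.1239] zmax 0.1291 zmin 0.1185 v 184 189
t: 23.83
position: [0.6049, -0.0825, 0.1042]
ee_rot: [-0.001, 0.684, 0.73, -0.001]
contact_force: [-0.3, 0.1, 0.3]
grip_width: 0.0761
red 31 [ 0.6093 -0.0805  0.1235] zmax 0.1289 zmin 0.1183 v 184 190
top ((0.57062828540802, 0.10383820533752441), (0.07250820100307465, 0.0736660361289978), 89.32071685791016)
scene ((0.5697611570358276, 0.10523217171430588), (0.07212387025356293, 0.07869333773851395), 79.00341796875)
```

Free turning stays where it is left. Now close again, slower, reading the force at each angle.

```bash

python3 -m inch '[[-1,[0,0,0],0],[-1,[0,0,0],0],[-1,[0,0,0],0],[-1,[0,0,0],0],[-1,[0,0,0],0],[-1,[0,0,0],0],[-1,[0,0,0],0],[-1,[0,0,0],0],[-1,[0.0095,0.0006,-0.0032],0],[-1,[0.0091,0.0005,-0.004],0],[-1,[0,0,0],0]]' 30|egrep 'pos|for'; 
python3 -m inch '[[-1,[0.0087,0.0005,-0.005],0],[-1,[0,0,0],0],[-1,[0.0081,0.0005,-0.0058],0],[-1,[0,0,0],0]]'|egrep 'pos|for';
python3 -m inch '[[-1,[0.0075,0.0004,-0.0066],0],[-1,[0,0,0],0],[-1,[0,0,0],0]]'|egrep 'pos|for';
python3 -m inch '[[-1,[0.0068,0.0004,-0.0073],0],[-1,[0,0,0],0],[-1,[0,0,0],0]]'|egrep 'pos|for';
python3 -m inch '[[-1,[0.0061,0.0004,-0.008],0],[-1,[0,0,0],0],[-1,[0,0,0],0]]'|egrep 'pos|for';
python3 -m inch '[[-1,[0.0042,0.0003,-0.0067],0],[-1,[0,0,0],0],[-1,[0,0,0],0]]'; python3 red.py
```

```text
position: [0.6159, -0.0821, 0.1011]
contact_force: [0.3, 0.2, -0.8]
position: [0.624, -0.0816, 0.0956]
contact_force: [1.3, -0.0, -0.8]
position: [0.6274, -0.0814, 0.0924]
contact_force: [-0.7, -0.4, -0.1]
position: [0.6305, -0.0812, 0.089]
contact_force: [-2.6, -0.6, 2.3]
position: [0.6333, -0.081, 0.0852]
contact_force: [-4.0, -0.4, 4.6]
t: 26.23
position: [0.6352, -0.0809, 0.0823]
ee_rot: [-0.0, 0.684, 0.729, -0.001]
contact_force: [-5.5, 0.1, 7.7]
grip_width: 0.0168
red 28 [ 0.6386 -0.0638  0.1017] zmax 0.1347 zmin 0.0936 v 199 205
```

```bash

python3 -m inch '[[1,[0,0,0],0],[1,[0,0,0],0],[1,[0,0,0],0],[1,[0,0,0],0],[1,[0,0,0],0],[1,[0,0,0],0]]'; python3 red.py
python3 -m inch '[[1,[0,0,0.03],0],[1,[0,0,0.06],0],[1,[0,0,0.06],0],[1,[0,0,0],0]]'; python3 red.py
```

```text
t: 26.78
position: [0.6362, -0.0809, 0.0817]
ee_rot: [0.0, 0.684, 0.73, 0.0]
contact_force: [-0.3, 0.7, 0.6]
grip_width: 0.0851
red 30 [ 0.6317 -0.0793  0.111 ] zmax 0.1162 zmin 0.1043 v 194 201
t: 27.17
position: [0.6404, -0.0819, 0.1637]
ee_rot: [0.005, 0.684, 0.73, 0.003]
contact_force: [0.8, 0.2, 1.9]
grip_width: 0.0852
red 106 [ 0.6303 -0.0772  0.1115] zmax 0.1188 zmin 0.1036 v 194 200
```

Every release so far, slow or fast and from 2.42 up to 2.74, settles at the same angle of about 2.15. One last variation: a harder grip, slowly to the top of the firm range (about 2.8), dwell, then a fast release.

```bash

python3 -m inch '[[1,[-0.0204,0,-0.02],0],[1,[0,0,-0.04],0],[1,[0,0,-0.05],0],[1,[0,0,-0.0234],0],[1,[0,0,0],0],[-1,[0,0,0],0],[-1,[0,0,0],0],[-1,[0,0,0],0],[-1,[0,0,0],0],[-1,[0,0,0],0],[-1,[0,0,0],0],[-1,[0,0,0],0],[-1,[0,0,0],0]]' 90; python3 red.py
python3 -m inch '[[-1,[0.0068,0.0004,-0.0073],0],[-1,[0.0061,0.0004,-0.008],0],[-1,[0.0052,0.0003,-0.0085],0],[-1,[0.0044,0.0003,-0.009],0],[-1,[0.0034,0.0002,-0.0094],0],[-1,[0.0025,0.0002,-0.0097],0],[-1,[0.0015,0.0001,-0.0098],0],[-1,[0,0,0],0],[-1,[0,0,0],0],[-1,[0,0,0],0],[-1,[0,0,0],0]]'; python3 red.py
python3 -m inch '[[1,[0,0,0],0],[1,[0,0,0],0],[1,[0,0,0],0],[1,[0,0,0],0],[1,[0,0,0],0],[1,[0,0,0.06],0],[1,[0,0,0.08],0],[1,[0,0,0],0]]'; python3 red.py
```

```text
t: 28.3
position: [0.6265, -0.0811, 0.0912]
ee_rot: [0.001, 0.684, 0.73, 0.001]
contact_force: [1.1, 0.6, 5.4]
grip_width: 0.0155
red 24 [ 0.6295 -0.0645  0.1113] zmax 0.1170 zmin 0.1043 v 193 199
t: 29.27
position: [0.6413, -0.0802, 0.0633]
ee_rot: [0.001, 0.684, 0.73, 0.0]
contact_force: [-6.5, 1.3, 20.2]
grip_width: 0.0152
red 25 [ 0.644  -0.0615  0.084 ] zmax 0.0891 zmin 0.0780 v 206 212
t: 29.98
position: [0.6459, -0.081, 0.1367]
ee_rot: [0.005, 0.684, 0.73, 0.003]
contact_force: [1.5, -0.7, 1.7]
grip_width: 0.0851
red 42 [ 0.6303 -0.078   0.1115] zmax 0.1174 zmin 0.1026 v 194 200
```

Released from about 2.8, it rests at the same angle (about 2.15) again. I'll note that mismatch with the description and go on with the cap while time allows.

```bash

python3 -m inch '[[1,[0,0,0.06],0],[1,[-0.0079,0.0576,0],0.0784],[1,[-0.0079,0.0576,0],0.0784],[1,[-0.0079,0.0576,0],0.0784],[1,[-0.0079,0.0576,0],0.0784],[1,[-0.0079,0.0576,0],0.0784],[1,[-0.0079,0.0576,0],0.0784],[1,[-0.0079,0.0576,0],0.0784],[1,[-0.0079,0.0576,0],0.0784],[1,[-0.0079,0.0576,0],0.0784],[1,[-0.0079,0.0576,0],0.0784],[1,[-0.0079,0.0576,0],0.0784],[1,[-0.0079,0.0576,0],0.0784],[1,[-0.0079,0.0576,0],0.0784],[1,[-0.0079,0.0576,0],0.0784],[1,[0,0,0],0],[1,[0,0,0],0]]' 60; python3 -c "
from h import *
s=arm.read_state();q=s['ee_rot'];print(s['position'],'jaw deg',np.degrees(2*np.arctan2(q[2],q[1]))-90)
c=cam('scene');P=cloud(c)
m=(abs(P[...,0]-.585)<.05)&(abs(P[...,1]-.325)<.05)&(P[...,2]>.05)&(P[...,2]<.06)
print(m.sum(),cv2.minAreaRect(P[m][:,:2].astype(np.float32)))
for n in('top','scene'):
    c=cam(n);P=cloud(c);m=(abs(P[...,2]-.1)<.004)&(abs(P[...,0]-.58)<.06)&(abs(P[...,1]-.1)<.05); print(n,cv2.minAreaRect(P[m][:,:2].astype(np.float32)))
    if n=='top':
        a=cv2.resize(c['img'][150:215,150:275],(1000,520),interpolation=cv2.INTER_CUBIC)[:,:600]; cv2.imwrite('pics/t2.png',cv2.convertScaleAbs(a,alpha=1.5,beta=15))
"
```

```text
t: 31.45
position: [0.5844, 0.3245, 0.1579]
ee_rot: [-0.001, -0.11, 0.994, -0.0]
contact_force: [-0.2, -1.4, -0.3]
grip_width: 0.0856
[0.58442243 0.32454931 0.15788098] jaw deg 102.57682948530206
90 ((0.5859529376029968, 0.32318660616874695), (0.04532727226614952, 0.01632777228951454), 15.05074405670166)
top ((0.5707898139953613, 0.1036795899271965), (0.07388345152139664, 0.07205070555210114), 0.9847550988197327)
scene ((0.5712803602218628, 0.10600415617227554), (0.07315611094236374, 0.07530733942985535), 68.1396484375)
```

View pics/t2.png

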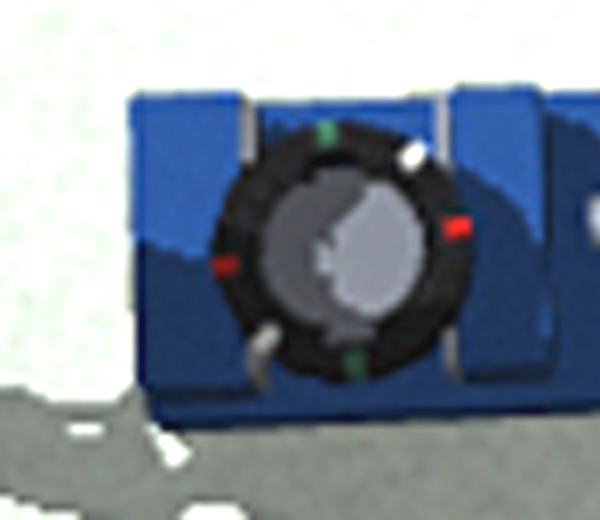

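The marks are still in place: green at (326,133) and (355,363), i.e. about 8°, so the base has hardly turned. Descend and grip the cap's bar, then lift.

```bash

python3 -m inch '[[1,[0,0,-0.07],0],[1,[0,0,-0.07],0],[1,[0,0,-0.06],0],[1,[0,0,-0.035],0],[1,[0,0,-0.013],0],[1,[0,0,0],0],[-1,[0,0,0],0],[-1,[0,0,0],0],[-1,[0,0,0],0],[-1,[0,0,0],0],[-1,[0,0,0],0],[-1,[0,0,0],0],[-1,[0,0,0],0],[-1,[0,0,0],0],[-1,[0,0,0],0],[-1,[0,0,0],0]]' 60; 
python3 -m inch '[[-1,[0,0,0.04],0],[-1,[0,0,0.07],0],[-1,[0,0,0.07],0],[-1,[0,0,0.06],0],[-1,[0,0,0.02],0],[-1,[0,0,0],0]]'
python3 -c "
from h import *
s=arm.read_state();q=s['ee_rot'];p=s['position'];print(p,'jaw deg',np.degrees(2*np.arctan2(q[2],q[1]))-90)
for n in('scene','top'):
    c=cam(n);P=cloud(c);im=c['img'].astype(int)
    m=(np.hypot(P[...,0]-p[0],P[...,1]-p[1])<.045)&(im[...,2]>80)&(im[...,0]<60)&(im[...,2]>im[...,1]*1.8)&(P[...,2]>.09)
    if m.any(): print(n,m.sum(),P[m].min(0),P[m].max(0),cv2.minAreaRect(P[m][:,:2].astype(np.float32)))"

```

```text
t: 32.93
position: [0.5859, 0.3236, 0.0361]
ee_rot: [0.001, -0.109, 0.994, 0.0]
contact_force: [-0.0, -0.6, 5.7]
grip_width: 0.0127
t: 33.43
position: [0.5873, 0.3243, 0.1686]
ee_rot: [0.003, -0.109, 0.994, 0.001]
contact_force: [0.1, 0.6, -1.2]
grip_width: 0.0128
[0.58734912 0.32425205 0.16857013] jaw deg 102.4832793869052
scene 174 [0.58481622 0.30080661 0.15049767] [0.61718015 0.35124806 0.18872905] ((0.6031478643417358, 0.327564537525177), (0.028159940615296364, 0.05094848945736885), 11.926854133605957)
top 117 [0.55750715 0.29924731 0.14806383] [0.58752552 0.34694581 0.18735709] ((0.5709106922149658, 0.32077324390411377), (0.02441277913749218, 0.049035947769880295), 12.03883171081543)
```

The cap is held. The flange centre measured in both views matches the TCP to about 1 mm. Move above the socket and check.

```bash

python3 -m inch '[[-1,[-0.0043,-0.0626,0],-0.007],[-1,[-0.0043,-0.0626,0],-0.007],[-1,[-0.0043,-0.0626,0],-0.007],[-1,[-0.0043,-0.0626,0],-0.007],[-1,[-0.0043,-0.0626,0],-0.007],[-1,[-0.0043,-0.0626,0],-0.007],[-1,[-0.0043,-0.0626,0],-0.007],[-1,[0,0,-0.03],0],[-1,[0,0,0],0],[-1,[0,0,0],0],[-1,[0,0,0],0]]'
python3 -c "
from h import *
s=arm.read_state();q=s['ee_rot'];p=s['position'];print(p,'bar deg',np.degrees(2*np.arctan2(q[2],q[1]))-180)
c=cam('scene');u,v=px(c,[.58,.105,.12]).astype(int)
cv2.imwrite('pics/i1.png',cv2.convertScaleAbs(cv2.resize(c['img'][v-40:v+35,u-50:u+50],(800,600),interpolation=cv2.INTER_CUBIC),alpha=1.5,beta=15))
P=cloud(c);im=c['img'].astype(int)
m=(np.hypot(P[...,0]-p[0],P[...,1]-p[1])<.045)&(im[...,2]>80)&(im[...,0]<60)&(im[...,2]>im[...,1]*1.8)&(P[...,2]>.11)
print(P[m].min(0),P[m].max(0))
T=np.array(c['T']);print(px(c,[.571,.1045,.1]), px(c,[p[0],p[1],p[2]-.036]))"
```

```text
t: 34.45
position: [0.5689, 0.1046, 0.1485]
ee_rot: [-0.002, -0.071, 0.997, 0.0]
contact_force: [0.2, 0.5, -0.7]
grip_width: 0.0128
[0.56891417 0.10464811 0.14849437] bar deg 8.111433055140992
[0.55753819 0.0836633  0.12897801] [0.59800636 0.13111516 0.16922207]
[302.75133163 178.8653321 ] [302.93864977 174.29213643]
```

View pics/i1.png

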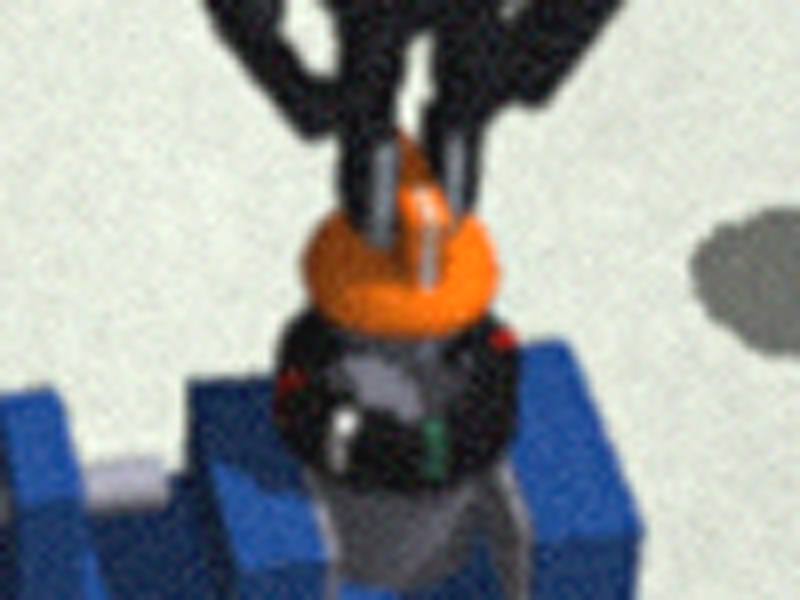

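The cap sits centred over the collar (flange centre at column 400, collar at 397) and its white line (430,260) stands over the green mark (435,440). Lower with force checks.

```bash

python3 -m inch '[[-1,[0,0,-0.012],0],[-1,[0,0,-0.012],0],[-1,[0,0,-0.008],0],[-1,[0,0,-0.006],0],[-1,[0,0,0],0]]'
python3 -m inch '[[-1,[0,0,-0.006],0],[-1,[0,0,-0.006],0],[-1,[0,0,-0.004],0],[-1,[0,0,0],0]]'
```

```text
t: 34.92
position: [0.5699, 0.1045, 0.1308]
ee_rot: [-0.0, -0.071, 0.998, 0.0]
contact_force: [-0.1, 0.5, -0.4]
grip_width: 0.0128
t: 35.25
position: [0.5705, 0.1041, 0.1227]
ee_rot: [0.0, -0.07, 0.998, 0.0]
contact_force: [2.4, 0.3, -2.3]
grip_width: 0.0127
```

```bash

python3 -m inch '[[-1,[0,0,-0.004],0],[-1,[0,0,-0.004],0],[-1,[0,0,-0.003],0],[-1,[0,0,0],0],[-1,[0,0,0],0]]'
```

```text
t: 35.67
position: [0.5706, 0.1041, 0.1191]
ee_rot: [0.001, -0.07, 0.998, -0.0]
contact_force: [-1.2, -0.7, 6.4]
grip_width: 0.0128
```

It is seated at the computed home height (TCP 0.1191) with 6 N of push. Now turn clockwise about 44.5° in two stages.

```bash

python3 -m inch '[[-1,[0,0,0],-0.045],[-1,[0,0,0],-0.045],[-1,[0,0,0],-0.045],[-1,[0,0,0],-0.045],[-1,[0,0,0],0]]'
python3 -m inch '[[-1,[0,0,0],-0.045],[-1,[0,0,0],-0.045],[-1,[0,0,0],-0.045],[-1,[0,0,0],-0.045],[-1,[0,0,0],-0.045],[-1,[0,0,0],-0.045],[-1,[0,0,0],-0.045],[-1,[0,0,0],0],[-1,[0,0,0],0]]'
python3 -c "
from h import *
s=arm.read_state();q=s['ee_rot'];p=s['position'];print(p,s['ft_torque'],'bar deg',np.degrees(2*np.arctan2(q[2],q[1]))-180)
c=cam('scene');u,v=px(c,[.58,.105,.1]).astype(int)
cv2.imwrite('pics/i2.png',cv2.convertScaleAbs(cv2.resize(c['img'][v-35:v+25,u-40:u+40],(800,600),interpolation=cv2.INTER_CUBIC),alpha=1.5,beta=15))
for n,a in(('green',8),('white',-37),('red',-80)):
    for k in(0,180):
        t=np.radians(a+k); print(n,k,((px(c,[.5705+.0342*np.cos(t),.1045+.0342*np.sin(t),.1])-[u-40,v-35])*10).round())
"; python3 red.py
```

```text
t: 36.08
position: [0.5707, 0.1043, 0.1191]
ee_rot: [0.001, 0.072, 0.997, 0.0]
contact_force: [-0.5, -0.3, 6.2]
grip_width: 0.0129
t: 36.83
position: [0.571, 0.1046, 0.1191]
ee_rot: [0.001, 0.313, 0.95, 0.001]
contact_force: [-0.5, 0.7, 4.2]
grip_width: 0.0126
[0.57099413 0.10455356 0.11912616] [ 0.20988785  0.12710271 -0.02303659] bar deg -36.48521410586207
green 0 [441. 418.]
green 180 [356. 241.]
white 0 [329. 407.]
white 180 [462. 250.]
red 0 [262. 353.]
red 180 [531. 302.]
red 111 [ 0.6301 -0.078   0.1119] zmax 0.1182 zmin 0.1033 v 194 200
```

View pics/i2.png

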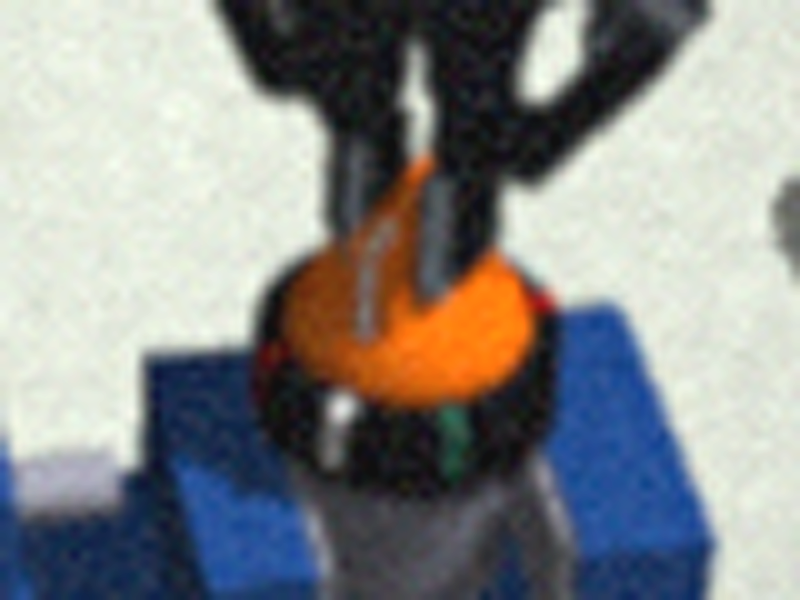

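The cap is flush and its line end (365,330) points at the white mark (340,405). The marks are all offset from prediction by the same ~10 px, so the base has not turned. One numeric check of the crank's rest angle from the handle's pixel row, then hand in.

```bash
python3 -c "
from h import *
c=cam('scene')
for q in(2.0,2.1,2.2,2.3,2.4,2.5):
    t=q-1.396; p=np.array([.591+.05*np.sin(t),-.078,.07+.05*np.cos(t)]); print(q,px(c,p).round(1))
import pickle
s=pickle.load(open('scene.pkl','rb'));im=s['img'].astype(int);P=cloud(s)
r=(abs(P[...,0]-.56)<.05)&(im[...,2]>80)&(im[...,1]<50)&(im[...,0]<60)&(P[...,2]>.06)&(abs(P[...,1]+.08)<.04)
v,u=np.nonzero(r);print('start v',v.mean(),'pred .5,.6',px(s,[.591-.05*np.sin(.896),-.081,.07+.05*np.cos(.896)]),px(s,[.591-.05*np.sin(.796),-.081,.07+.05*np.cos(.796)]))
P=cloud(c);im=c['img'].astype(int)
r=(abs(P[...,0]-.61)<.07)&(im[...,2]>80)&(im[...,1]<50)&(im[...,0]<60)&(P[...,2]>.06)&(P[...,2]<.14)&(abs(P[...,1]+.085)<.045)
v,u=np.nonzero(r);print('now v',v.mean())
"
```

```text
2.0 [227.4 194. ]
2.1 [227.5 196.1]
2.2 [227.7 198.3]
2.3 [227.8 200.5]
2.4 [228.  202.7]
2.5 [228.1 204.8]
start v 177.7912087912088 pred .5,.6 [225.19215144 178.58553269] [225.15714345 178.27133266]
now v 196.86607142857142
```

```bash
python3 -c "
from station import arm
s=arm.read_state();print(s['t'],s['position'],s['contact_force'],s['grip_width']);print(arm.job_done())"
```

```text
36.9833 [0.57100652 0.10452872 0.11911593] [-1.05468315 -0.1438452   5.20916958] 0.012572279632557507
the job is handed in; nothing more can be done
None
```

The cap half of the job worked, but the vise is not clamped as firmly as you asked. I handed it in at about 37 s with the crank resting short of the firm range.

**Vise (this check failed):**
- I cranked it shut and pushed it five more times to between 2.4 and 2.8 rad, both by pinching the handle and by pressing it from above.
- I released it slowly, quickly and after a 1 s hold. I also backed it out to about 1.67 rad and closed it again.
- Every time I let go, the handle sprang back to the same angle, about 2.15 rad by camera. The firm range is 2.4 to 2.8.
- This disagrees with the note that it stays as left when clamped. The clamping force also rose faster than described: about 9.5 N at 2.4 rad and about 20 N at 2.75 to 2.8 rad.
- I did not find the cause.
- The jaws look closed on the foot from both sides, and the base did not visibly turn while I turned the cap. Even so, the clamp is lighter than "firm".

**Cap:**
- It went into the green notches and down to its home height (TCP at 0.1191 m, as calculated), with about 5 N of push left on it.
- I turned it clockwise about 44.5°. Its line is at −36.5°, against white marks measured at −36° to −37°, so it is short of the click pin.
- The gripper is still closed on the finger bar (opening 12.6 mm, 60 N grip set).

I did not touch the tape roll, the scanner or the carton.

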